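# Re-zero a burr grinder by feel and set it four clicks off burr touch

## Robot

A 7-joint arm with a two-finger parallel gripper is mounted at the origin on the work surface. World frame = base frame: x ahead of the robot, y to its left, z up, the work surface at z = 0. Lengths are in m, angles in rad, forces in N, time in s.
With the tool pointing down it reaches from about 0.4 to 0.75 m from the base axis. Payload 19.5 kg.
Tool frame: the origin (TCP) lies between the finger pads; the fingertips stand 8 mm ahead of it and the grasp point (between the pads) lies 11 mm behind it (r.tip_reach is the distance from the TCP to the fingertips, in m); z points along the fingers, x is the direction in which the jaws open and shut, and the axes are right-handed (so a half turn about z gives the same grasp; the last joint's range is limited). The gripper opens to 85 mm and grips with 20 to 120 N. Pads are 22 mm wide; open, the fingers measure 114 mm over their backs; the gripper's body (76 mm by 85 mm) begins 54 mm behind the grasp point. The pads swing forward as they close: fully open they stand 13 mm farther back than shut.
Start: joints at [1.259, 0.707, -0.028, 1.485, 0.022, 0.951, -0.075], TCP at [0.153, -0.554, 0.239] pointing down, gripper open.
Joint ranges: [-2.71, 2.71], [-0.32, 2.16], [-1.57, 1.52], [0, 2.45], [-1.46, 4.6], [0, 2.02], [-2.83, 2.83]. Speed limits (rad/s): [1.89, 1.89, 2.57, 2.57, 3.01, 3.01, 3.01].

## Interface

Orientations are given as a unit quaternion [x, y, z, w].
In Python, from rig import r gives the robot as it stands.
- The arm moves only by the tool step_arm, never from a script. Its argument "increments" is a list of rows, each a list of 3 entries, a list of its own where there are three numbers: the shift along the world's x, y, z in mm, then the turn, a rotation vector about the world's x, y, z in rad, then the finger opening in mm, from 0 to 85.4. A call has 1 to 5 rows; each row is the pose to reach, as a shift and turn from the pose commanded when the call began; what a row does not reach only later rows make up. A row lasts 1/12 s, in which the tool goes at most 41.7 mm and 7.16 degrees, less where a joint would pass 70% of its speed; a pose out of reach is approached as far as the arm can. A call with a gripper value outside its range is refused whole. The fingers move at their own pace and stop on an object; "squeeze" is the grip in N (left out, the last holds). Time passes only in rows, so rows that repeat a pose let the fingers close. It gives the time, the measured TCP pose, the force and the opening at its end, in the units of the state.
- r.state(): the state, without advancing time (a new reading comes with each control period).
- r.camera(name): name is "scene" or "top"; returns the picture (384x512x3 uint8, red, green, blue); there is no depth.
- r.camera_model(name): a dict with "intrinsics" (3x3 intrinsics, pixels), "position" and "rotation" of the camera in the world. Camera axes: x right, y up, looking along -z (the intrinsics and any distortion apply to the point x, -y, -z); pixel columns grow to the right and rows downward; lengths in m; the calibration is good to about 2 mm. A picture is of the moment at which its call begins. camera_model takes no time and is no camera call.
- r.hand_in(): hands the job in, once; it reports no verdict.
The state is a dict: "clock": time; "joint_positions": joint angles; "joint_velocities": joint speeds; "effort": joint torques, N m; "tcp_pos": TCP position; "tool_rot": TCP orientation; "ft_force": force on the tool from outside, world axes, zero at the start; "moment": the same for the moment, N m; "gripper_width": opening from 0.0 (shut) to 1.0 (fully open).
Only numpy, scipy, OpenCV 4.12 (cv2) and the standard library are available. Lean on these libraries where they do the work, as an engineer would, in place of code of your own. Each camera call takes 0.05 s, during which the arm holds its last target.

## Task

The burr grinder has just been put back together after cleaning, so the marks under its dial no longer mean anything. Turn the dial on top clockwise until you feel the burrs just touch, gently and without forcing it, then back it off anticlockwise by exactly four clicks so that it rests in the fourth click, and then press the green start button down and let go of it. Leave the catch cup and the things standing around the grinder where they are.

Things in the scene. Friction and masses are not known exactly. Their poses are not given: they have to be found in the camera images.
- grinder: white burr grinder fixed to the worktop, deck 190 mm high, black foot 235 x 135 x 18 mm. Origin on the worktop below the dial's axis, z up. Burr head 116 mm across at the origin; motor column 100 x 115 mm at own x 48 to 148 mm. On the column's deck: grey feed cup with black lid (62 mm across, 44 mm above deck, at own x 112, y 22 mm) and the green start button (own x 85, y -40 mm)
- dial_grip (a point): grip point of the black dial, on its vertical axis, 226 mm above the worktop; turns with the dial. Round skirt 86 mm across, top at 202 mm; on it an upright straight bar, 58 mm long, 16 mm thick, 202 to 238 mm above the worktop, to pinch across its thickness. Own x along the bar to the orange stripe, y across it, z up. Clockwise from above closes the burrs, anticlockwise opens them
- dial_pointer (a point): orange pointer on the skirt's rim, 41 mm from the axis. 20 clicks per turn (0.314 rad each); starts in a click, 2 to 6 clicks open. Leaving a click takes 0.17 N m, falling to nothing midway; then the dial pulls on to the next click (up to 0.15 N m), where torque jumps back to resisting. Let go, it falls into the nearest click. Click angles differ each time, unrelated to the marks
- upper_burr (a point): centre of the upper burr's face, hidden in the head on the dial's axis. Anticlockwise turning raises it 0.025 mm per click: readings (about 1 mm) cannot show that. The burrs touch just as the dial drops into its last click; beyond it the resistance does not fall off but grows: 0.4 N m at once, 0.52 at 0.05 rad past touch, 0.66 at 0.1 rad; at 0.16 rad (0.85 N m) they jam
- lower_burr (a point): centre of the fixed lower burr's face, hidden in the head on the dial's axis, 145 mm above the worktop. The burrs touch when the upper one is level with it; the gap is too small to be read and can only be felt at the dial. The dial angle at which they touch differs each time
- start_button_top (a point): centre of the top of the round green start button, 24 mm across, on the deck beside the feed cup, 212 mm above the worktop when up, in a round black collar 40 mm across and 12 mm high. It goes straight down
- start_button (a joint): travel of the start button in m: 0 up, 0.006 fully down (about 5 N); it springs back up when let go
- catch_cup: small steel cup, 66 mm across and 70 mm high, standing on the grinder's foot under the spout, below the head; origin at the centre of its underside
- squeeze_bottle: cream-coloured sauce squeeze bottle with an orange nozzle, 60 mm across and 178 mm high, standing near the grinder; origin at the centre of its underside
- food_box: white food box with a blue lid, 108 x 93 x 51 mm, near the grinder; origin at the centre of its underside
- spice_jar: amber glass spice jar with a red cap, 54 mm across and 95 mm high, near the grinder; origin at the centre of its underside

How it is judged:
On the way, in this order (a step that is already met when the one before it is completed fails the run):
1. the dial is closed down until the burrs touch (upper burr within 0.005 mm of touch) (z of upper_burr in the frame of lower_burr below 5e-06 m), for 0.1 s.
2. the dial rests four clicks back from touch (z of upper_burr in the frame of lower_burr between 9.125e-05 and 0.00010875 m), for 0.3 s.
3. the start button is pressed down (value of joint start_button above 0.0045 m).
At the end, for the whole second after the job is handed in: the dial rests in the fourth click from burr touch (burr gap 0.1 mm, within a third of a click), the start button has been pressed and is up again, and the cup, bottle, box and jar stand within 20 mm of where they were (all of step 2 and value of joint start_button below 0.002 m and distance of each of catch_cup, squeeze_bottle, food_box, spice_jar from where it was at the start of the episode below 0.02 m).
It fails at once if the burrs are jammed: the dial is forced more than 0.16 rad (half a click) past burr touch (z of upper_burr in the frame of lower_burr below -1.275e-05 m).
It fails at once if the grinder is started while the dial is not at four clicks from touch (value of joint start_button above 0.004 m and (z of upper_burr in the frame of lower_burr below 9.125e-05 m or z of upper_burr in the frame of lower_burr above 0.00010875 m)).
It fails at once if the catch cup is tipped (angle between catch_cup's own z axis and vertical above 0.4 rad).
It fails at once if a bystander is tipped over (angle between any of squeeze_bottle, spice_jar, food_box's own z axis and vertical above 0.4 rad).
It also fails if it takes over 72 s, if anything falls off the work surface, if the arm or the gripper's body presses on something with over 40 N, if the wrist force passes 120 N, or if a joint passes its speed limit or range.

## Working session

There is one attempt and no reset: what is moved stays moved. The work goes in short steps, Python scripts to look and compute and a tool call to move; the robot and the scene stay as the last step left them, time stands still between calls to the robot, and variables do not carry over. Pictures are saved under pics/ and viewed, and the job is handed in when it is done.

Besides the shell and the picture viewer there is one more tool, called as name([rows], argument=value, ...), one row to a line, values as JSON. step_arm: Moves the arm, as the interface text tells. Its arguments: {"type":"object","properties":{"increments":{"type":"array"},"squeeze":{"type":"number"}},"required":["increments"]}

```bash
ls; mkdir -p pics; python3 - <<'E'
from rig import r
import cv2
for n in("scene","top"):
    im=r.camera(n); cv2.imwrite(f"pics/{n}0.png",im[:,:,::-1])
    m=r.camera_model(n); print(n,m)
print(r.state(), r.tip_reach)
E
```

```text
pics
scene {'intrinsics': array([[362.22901966,   0.        , 254.84168034],
       [  0.        , 362.22901966, 190.34547349],
       [  0.        ,   0.        ,   1.        ]]), 'position': array([0.94387644, 0.47795094, 0.73065092]), 'rotation': array([0.13322861, 0.35784505, 0.87289799, 0.30372051])}
top {'intrinsics': array([[444.9099111 ,   0.        , 250.55674588],
       [  0.        , 444.9099111 , 188.51641873],
       [  0.        ,   0.        ,   1.        ]]), 'position': array([0.45367172, 0.04239169, 1.16122575]), 'rotation': array([-0.03322748,  0.04122397,  0.7150409 , -0.69707462])}
{'clock': 0.1, 'joint_positions': array([ 1.25931092,  0.70706406, -0.02758161,  1.48490832,  0.0220019 ,
        0.95088909, -0.07553166]), 'joint_velocities': array([ 1.29579398e-05, -1.86876938e-03,  9.19025441e-04, -1.76752288e-03,
        1.85274838e-03, -1.05823461e-03, -3.34902255e-04]), 'effort': array([ 6.20430088e-03, -8.84277391e+01,  1.23842318e+00, -2.36453784e+01,
        1.72478874e-02,  4.98842594e-03,  2.79100203e-05]), 'tcp_pos': array([ 0.15318089, -0.55400483,  0.23887149]), 'tool_rot': array([ 7.95759846e-01, -6.05612115e-01, -3.99776538e-04, -2.71359349e-04]), 'ft_force': array([0.39571387, 0.61487306, 0.19646055]), 'moment': array([ 0.02608202, -0.03638196, -0.02054274]), 'gripper_width': 0.9983569249797213} 0.008
```

View pics/scene0.png

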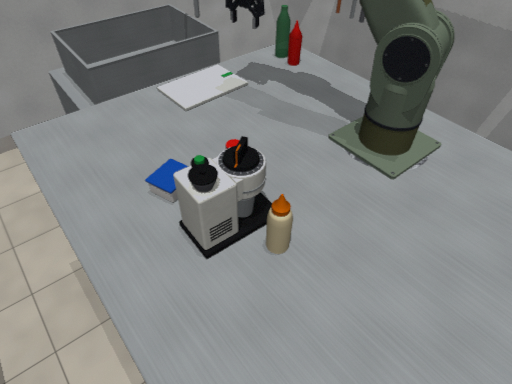

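View pics/top0.png

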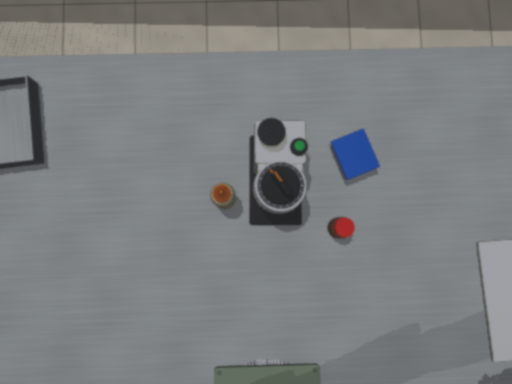

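```bash
python3 - <<'E'
import cv2
a=cv2.imread("pics/top0.png")
cv2.imwrite("pics/top0c.png",cv2.resize(a[90:260,150:360],None,fx=3.6,fy=3.5,interpolation=cv2.INTER_CUBIC))
E
```

```text
(no output)
```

View pics/top0c.png

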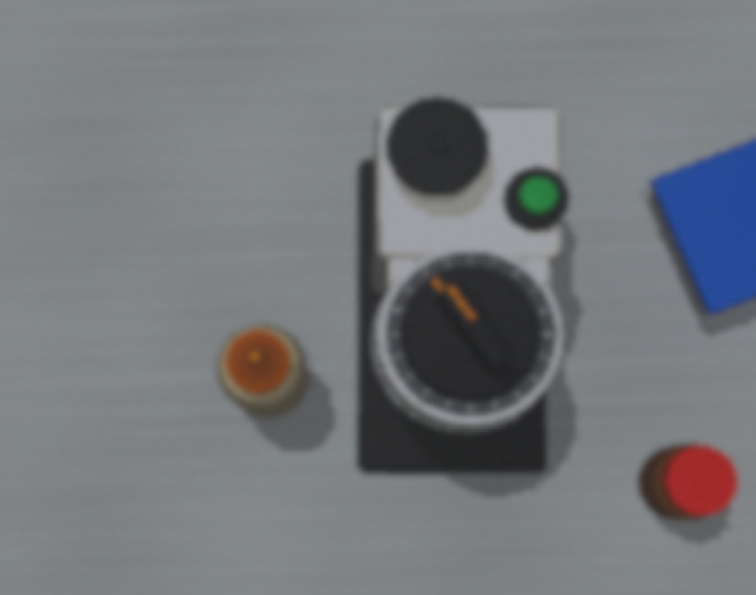

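```bash
cat > h.py <<'E'
import numpy as np, cv2
from scipy.spatial.transform import Rotation as R
from rig import r
def back(n,u,v,z):
    m=r.camera_model(n);K=m['intrinsics'];Q=R.from_quat(m['rotation'])
    d=np.array([(u-K[0,2])/K[0,0],-(v-K[1,2])/K[1,1],-1.]);d=Q.apply(d)
    p=m['position'];return p+d*(z-p[2])/d[2]
def proj(n,P):
    m=r.camera_model(n);K=m['intrinsics'];q=R.from_quat(m['rotation']).inv().apply(np.array(P)-m['position'])
    return np.array([K[0,2]+K[0,0]*q[0]/-q[2],K[1,2]+K[1,1]*-q[1]/-q[2]])
def st():
    s=r.state();Q=R.from_quat(s['tool_rot']).as_matrix()
    print('t',round(s['clock'],2),'tcp',np.round(s['tcp_pos']*1000,1),'xax yaw',round(np.arctan2(Q[1,0],Q[0,0]),4),'z',np.round(Q[:,2],4),'F',np.round(s['ft_force'],1),'M',np.round(s['moment'],3),'g',round(s['gripper_width'],3),'q',np.round(s['joint_positions'],3))
E
python3 - <<'E'
from h import *
c=lambda x,y:(150+x/3.6,90+y/3.5)
for n,x,y,z in [('skirt',467,333,.202),('ring',468,339,.19),('pointer',437,284,.2),('barA',448,288,.238),('barB',503,368,.238),('stripeend',474,319,.238),('button',538,195,.212),('lid',438,146,.234),('bottle',257,358,.15),('jar',701,481,.095),
 ('deckFR',560,256,.19),('deckBR',557,108,.19),('deckBL',380,108,.19),('footFL',360,470,.018),('footFR',546,470,.018),('footBL',362,160,.018)]:
    print(n,np.round(back('top',*c(x,y),z)*1000,1))
st()
E
```

```text
skirt [560.7 -33.3 202. ]
ring [558.3 -34.7 190. ]
pointer [592.1 -16.3 200. ]
barA [584.1 -20.3 238. ]
barB [535.2 -50.6 238. ]
stripeend [565.  -34.8 238. ]
button [644.6 -78.2 212. ]
lid [671.8 -17.4 234. ]
bottle [553.5  96.3 150. ]
jar [ 467. -194.   95.]
deckFR [609.6 -93.  190. ]
deckBR [705.1 -94.9 190. ]
deckBL [707.7  15.  190. ]
footFL [482.3  31.7  18. ]
footFR [ 478.9 -100.8   18. ]
footBL [713.3  24.3  18. ]
t 0.1 tcp [ 153.2 -554.   238.9] xax yaw -1.3011 z [-3.e-04  9.e-04 -1.e+00] F [0.4 0.6 0.2] M [ 0.026 -0.036 -0.021] g 0.998 q [ 1.259  0.707 -0.028  1.485  0.022  0.951 -0.076]
```

```bash
python3 - <<'E'
import cv2
a=cv2.imread("pics/scene0.png")
cv2.imwrite("pics/scene0c.png",cv2.resize(a[125:260,140:310],None,fx=4,fy=4,interpolation=cv2.INTER_CUBIC))
E
```

```text
(no output)
```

View pics/scene0c.png

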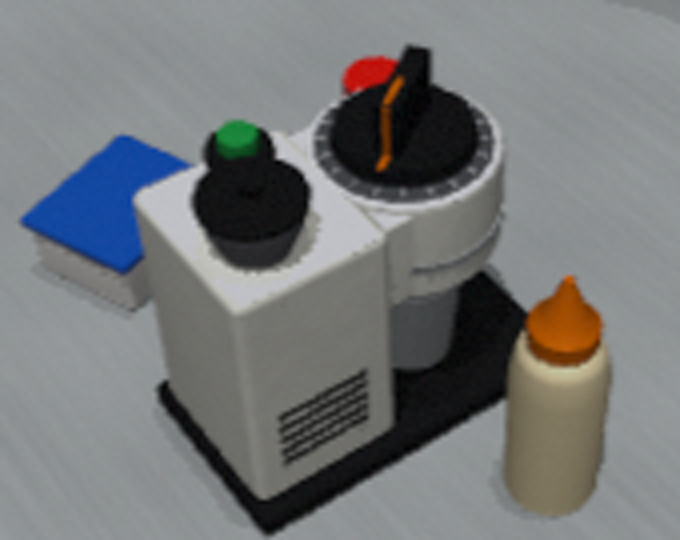

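step_arm([
  [[15,19,6],[0,0,0.12],85],
  [[30,38,12],[0,0,0.24],85],
  [[45,57,18],[0,0,0.36],85],
  [[60,76,24],[0,0,0.48],85],
  [[75,95,30],[0,0,0.6],85],
])

```text
clock: 0.52
tcp_pos: [0.2288, -0.4581, 0.2694]
tool_rot: [0.94, -0.341, -0.0, -0.0]
ft_force: [0.4, -0.2, -1.0]
gripper_width: 0.999
```

step_arm([
  [[15,19,6],[0,0,0.12],85],
  [[30,38,12],[0,0,0.24],85],
  [[45,57,18],[0,0,0.36],85],
  [[60,76,24],[0,0,0.48],85],
  [[75,95,30],[0,0,0.6],85],
])

```text
clock: 0.93
tcp_pos: [0.3037, -0.3631, 0.2995]
tool_rot: [0.999, -0.048, -0.0, -0.0]
ft_force: [0.4, -0.4, 0.1]
gripper_width: 0.992
```

```bash
python3 -c "
from h import *
st()"
```

```text
t 0.93 tcp [ 303.7 -363.1  299.5] xax yaw -0.0951 z [-4.e-04  0.e+00 -1.e+00] F [ 0.4 -0.4  0.1] M [ 0.019 -0.005 -0.022] g 0.992 q [ 1.04   0.497 -0.389  1.728  0.223  0.96   0.47 ]
```

step_arm([
  [[15,19,0],[0,0,0.12],85],
  [[30,38,0],[0,0,0.24],85],
  [[45,57,0],[0,0,0.36],85],
  [[60,76,0],[0,0,0.48],85],
  [[75,95,0],[0,0,0.6],85],
])

```text
clock: 1.35
tcp_pos: [0.3787, -0.2682, 0.2992]
tool_rot: [0.968, 0.25, -0.0, -0.0]
ft_force: [0.0, -0.5, 0.7]
gripper_width: 0.995
```

step_arm([
  [[15,19,0],[0,0,0.12],85],
  [[30,38,0],[0,0,0.24],85],
  [[45,57,0],[0,0,0.36],85],
  [[60,76,0],[0,0,0.48],85],
  [[75,95,0],[0,0,0.6],85],
])

```text
clock: 1.77
tcp_pos: [0.4538, -0.1732, 0.2992]
tool_rot: [0.851, 0.525, -0.0, -0.0]
ft_force: [0.2, -0.7, -1.2]
gripper_width: 0.997
```

```bash
python3 -c "
from h import *
st()"
```

```text
t 1.77 tcp [ 453.8 -173.2  299.2] xax yaw 1.1047 z [-3.e-04 -1.e-04 -1.e+00] F [ 0.2 -0.7 -1.2] M [-0.001 -0.021 -0.018] g 0.997 q [ 0.711  0.569 -0.725  1.684  0.424  1.052  0.953]
```

step_arm([
  [[15,19,0],[0,0,0.12],85],
  [[30,38,0],[0,0,0.24],85],
  [[45,57,0],[0,0,0.36],85],
  [[60,76,0],[0,0,0.48],85],
  [[75,95,0],[0,0,0.6],85],
])

```text
clock: 2.18
tcp_pos: [0.5288, -0.0783, 0.2991]
tool_rot: [0.658, 0.753, -0.0, -0.0]
ft_force: [0.3, -0.5, 0.7]
gripper_width: 0.999
```

step_arm([
  [[8,11,-5],[0,0,0.1],70],
  [[16,22,-10],[0,0,0.2],60],
  [[24,33,-15],[0,0,0.3],50],
  [[31,43,-20],[0,0,0.415],50],
  [[31,43,-20],[0,0,0.415],50],
])

```text
clock: 2.6
tcp_pos: [0.5596, -0.0344, 0.278]
tool_rot: [0.488, 0.873, 0.0, -0.001]
ft_force: [-0.2, 0.9, -1.2]
gripper_width: 0.582
```

```bash
python3 -c "
from h import *
st()
for n in('top','scene'): cv2.imwrite('pics/%s1.png'%n,r.camera(n)[:,:,::-1])
a=cv2.imread('pics/top1.png');cv2.imwrite('pics/top1c.png',cv2.resize(a[90:260,150:360],None,fx=3.6,fy=3.5,interpolation=2))
a=cv2.imread('pics/scene1.png');cv2.imwrite('pics/scene1c.png',cv2.resize(a[105:240,160:330],None,fx=4,fy=4,interpolation=2))
"
```

```text
t 2.6 tcp [559.6 -34.4 278. ] xax yaw 2.123 z [-0.0015  0.0012 -1.    ] F [-0.2  0.9 -1.2] M [0.047 0.022 0.025] g 0.582 q [ 0.447  0.773 -0.946  1.458  0.641  1.24   1.55 ]
```

View pics/top1c.png

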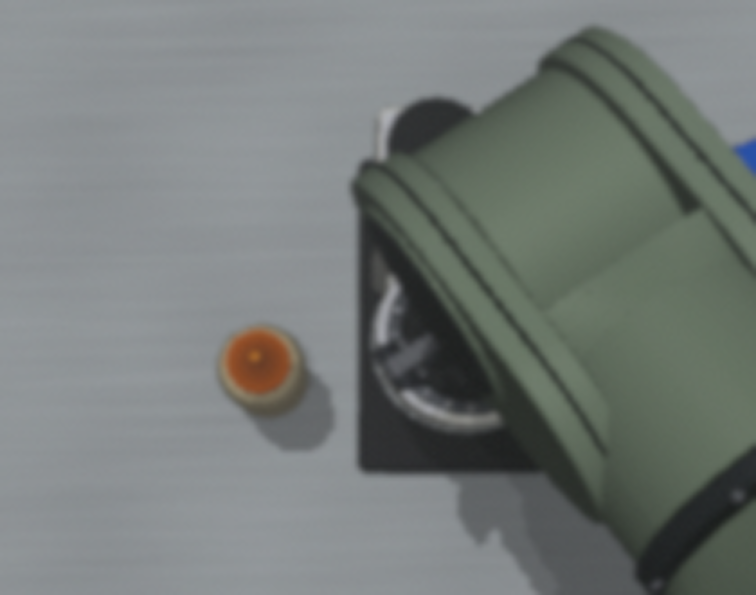

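View pics/scene1c.png

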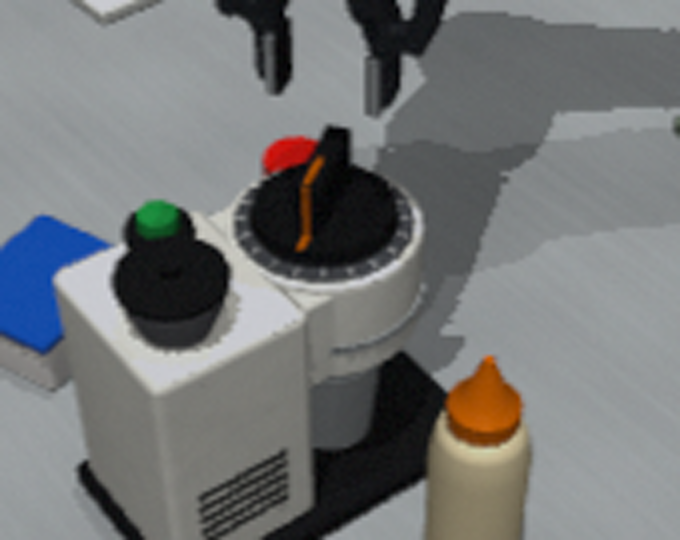

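step_arm([
  [[0,0,-15],[0,0,0],50],
  [[0,0,-30],[0,0,0],50],
  [[0,0,-45],[0,0,0],50],
  [[0,0,-61],[0,0,0],50],
  [[0,0,-61],[0,0,0],50],
])

```text
clock: 3.12
tcp_pos: [0.5582, -0.0373, 0.2163]
tool_rot: [0.493, 0.87, -0.001, -0.001]
ft_force: [-0.4, -0.5, -0.6]
gripper_width: 0.585
```

```bash
python3 -c "
from h import *
st()
for n in('scene',): cv2.imwrite('pics/%s2.png'%n,r.camera(n)[:,:,::-1])
a=cv2.imread('pics/scene2.png');cv2.imwrite('pics/scene2c.png',cv2.resize(a[105:240,160:330],None,fx=4,fy=4,interpolation=2))
"
```

```text
t 3.12 tcp [558.2 -37.3 216.3] xax yaw 2.1105 z [-3.e-03 -9.e-04 -1.e+00] F [-0.4 -0.5 -0.6] M [-0.014  0.033 -0.011] g 0.585 q [ 0.439  0.839 -0.902  1.558  0.712  1.104  1.474]
```

View pics/scene2c.png

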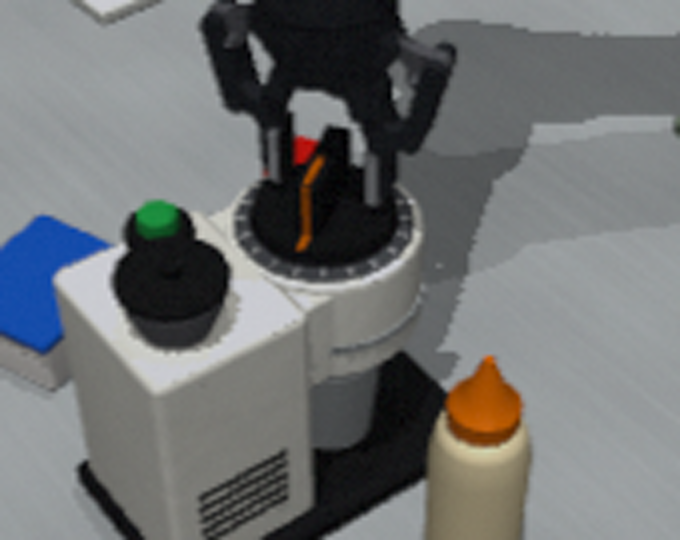

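step_arm([
  [[0,0,0],[0,0,0],40],
  [[0,0,0],[0,0,0],30],
  [[0,0,0],[0,0,0],24],
], squeeze=40)

```text
clock: 3.42
tcp_pos: [0.5595, -0.0363, 0.2192]
tool_rot: [0.492, 0.871, 0.0, 0.001]
ft_force: [-0.0, 0.9, 0.2]
gripper_width: 0.285
```

```bash
python3 -c "
from h import *
st()
"
```

```text
t 3.42 tcp [559.5 -36.3 219.2] xax yaw 2.1132 z [ 1.2e-03 -3.0e-04 -1.0e+00] F [-0.   0.9  0.2] M [-0.041 -0.019  0.016] g 0.285 q [ 0.438  0.835 -0.905  1.555  0.711  1.107  1.477]
```

Close on the bar, gently first.

step_arm([
  [[0,0,-2],[0,0,0],16],
  [[0,0,-2],[0,0,0],10],
  [[0,0,-2],[0,0,0],8],
  [[0,0,-2],[0,0,0],8],
], squeeze=40)

```text
clock: 3.75
tcp_pos: [0.5601, -0.0371, 0.2174]
tool_rot: [0.492, 0.871, -0.0, 0.002]
ft_force: [1.8, -6.2, 12.5]
gripper_width: 0.186
```

```bash
python3 -c "
from h import *
st()
"
```

```text
t 3.75 tcp [560.1 -37.1 217.4] xax yaw 2.1126 z [ 0.0029 -0.0017 -1.    ] F [ 1.8 -6.2 12.5] M [-1.348 -0.54   0.134] g 0.186 q [ 0.438  0.837 -0.903  1.556  0.715  1.102  1.475]
```

step_arm([
  [[0,1,0],[0,0,0],5],
  [[0,1,0],[0,0,0],5],
  [[0,1,0],[0,0,0],5],
], squeeze=80)

```text
clock: 4.0
tcp_pos: [0.5601, -0.037, 0.2175]
tool_rot: [0.492, 0.87, -0.001, 0.002]
ft_force: [0.7, -11.7, 16.4]
gripper_width: 0.172
```

```bash
python3 -c "
from h import *
st()
"
```

```text
t 4.0 tcp [560.1 -37.  217.5] xax yaw 2.1118 z [ 0.0029 -0.0032 -1.    ] F [  0.7 -11.7  16.4] M [-2.439 -0.305  0.066] g 0.172 q [ 0.437  0.837 -0.902  1.556  0.716  1.103  1.473]
```

step_arm([
  [[0,-2,1],[0,0,0],5],
  [[0,-2,1],[0,0,0],5],
  [[0,-2,1],[0,0,0],5],
], squeeze=80)

```text
clock: 4.25
tcp_pos: [0.5601, -0.0372, 0.2177]
tool_rot: [0.492, 0.871, 0.001, 0.001]
ft_force: [6.2, -0.5, -2.2]
gripper_width: 0.17
```

```bash
python3 -c "
from h import *
st()
"
```

```text
t 4.25 tcp [560.1 -37.2 217.7] xax yaw 2.1135 z [ 2.3e-03  2.0e-04 -1.0e+00] F [ 6.2 -0.5 -2.2] M [-0.003 -1.425  0.138] g 0.17 q [ 0.44   0.838 -0.904  1.555  0.714  1.103  1.478]
```

step_arm([
  [[1,0,0],[0,0,-0.03],5],
  [[1,0,0],[0,0,-0.06],5],
  [[1,0,0],[0,0,-0.06],5],
])

```text
clock: 4.5
tcp_pos: [0.5601, -0.037, 0.2177]
tool_rot: [0.518, 0.855, -0.0, 0.0]
ft_force: [-3.3, 0.6, 4.8]
gripper_width: 0.171
```

```bash
python3 -c "
from h import *
st()
"
```

```text
t 4.5 tcp [560.1 -37.  217.7] xax yaw 2.0515 z [ 0.e+00 -1.e-04 -1.e+00] F [-3.3  0.6  4.8] M [0.273 0.661 0.012] g 0.171 q [ 0.432  0.834 -0.888  1.553  0.701  1.098  1.426]
```

step_arm([
  [[0,0,0],[0,0,-0.03],5],
  [[0,0,0],[0,0,-0.06],5],
  [[0,0,0],[0,0,-0.06],5],
])

```text
clock: 4.75
tcp_pos: [0.56, -0.0368, 0.2176]
tool_rot: [0.543, 0.839, 0.0, -0.0]
ft_force: [-3.7, 2.9, 5.0]
gripper_width: 0.174
```

```bash
python3 -c "
from h import *
st()
"
```

```text
t 4.75 tcp [560.  -36.8 217.6] xax yaw 1.9925 z [-2.e-04  2.e-04 -1.e+00] F [-3.7  2.9  5. ] M [ 0.614  0.9   -0.009] g 0.174 q [ 0.426  0.829 -0.873  1.553  0.69   1.091  1.376]
```

step_arm([
  [[0,0,0],[0,0,-0.03],5],
  [[0,0,0],[0,0,-0.06],5],
  [[0,0,0],[0,0,-0.06],5],
])

```text
clock: 5.0
tcp_pos: [0.5599, -0.0365, 0.2176]
tool_rot: [0.568, 0.823, 0.0, -0.0]
ft_force: [-5.8, 4.2, 5.8]
gripper_width: 0.167
```

```bash
python3 -c "
from h import *
st()
"
```

```text
t 5.0 tcp [559.9 -36.5 217.6] xax yaw 1.9326 z [-4.e-04  6.e-04 -1.e+00] F [-5.8  4.2  5.8] M [ 0.832  1.05  -0.105] g 0.167 q [ 0.42   0.825 -0.858  1.554  0.679  1.083  1.326]
```

step_arm([
  [[-1,1,-1],[0,0,-0.03],5],
  [[-1,1,-1],[0,0,-0.05],5],
  [[-1,1,-1],[0,0,-0.05],5],
])

```text
clock: 5.25
tcp_pos: [0.5597, -0.0362, 0.2175]
tool_rot: [0.589, 0.808, 0.0, 0.001]
ft_force: [-2.0, -2.5, 19.0]
gripper_width: 0.171
```

```bash
python3 -c "
from h import *
st()
"
```

```text
t 5.25 tcp [559.7 -36.2 217.5] xax yaw 1.8822 z [ 2.1e-03 -6.0e-04 -1.0e+00] F [-2.  -2.5 19. ] M [-0.229  0.624 -0.148] g 0.171 q [ 0.414  0.819 -0.844  1.558  0.672  1.073  1.28 ]
```

step_arm([
  [[0,0,0],[0,0,-0.03],5],
  [[0,0,0],[0,0,-0.05],5],
  [[0,0,0],[0,0,-0.05],5],
])

```text
clock: 5.5
tcp_pos: [0.5597, -0.036, 0.2175]
tool_rot: [0.609, 0.793, 0.001, 0.001]
ft_force: [-2.4, -1.7, 18.2]
gripper_width: 0.173
```

```bash
python3 -c "
from h import *
st()
"
```

```text
t 5.5 tcp [559.7 -36.  217.5] xax yaw 1.8326 z [ 2.e-03 -2.e-04 -1.e+00] F [-2.4 -1.7 18.2] M [-0.028  0.711 -0.038] g 0.173 q [ 0.409  0.816 -0.831  1.558  0.663  1.066  1.238]
```

step_arm([
  [[0,0,0],[0,0,-0.03],5],
  [[0,0,0],[0,0,-0.05],5],
  [[0,0,0],[0,0,-0.05],5],
])

```text
clock: 5.75
tcp_pos: [0.5597, -0.0358, 0.2175]
tool_rot: [0.628, 0.778, 0.001, 0.001]
ft_force: [-3.9, -0.1, 18.6]
gripper_width: 0.172
```

```bash
python3 -c "
from h import *
st()
"
```

```text
t 5.75 tcp [559.7 -35.8 217.5] xax yaw 1.7829 z [ 0.002 -0.    -1.   ] F [-3.9 -0.1 18.6] M [0.153 0.765 0.108] g 0.172 q [ 0.404  0.812 -0.818  1.558  0.653  1.06   1.196]
```

step_arm([
  [[0,0,1],[0,0,-0.08],5],
  [[0,0,1],[0,0,-0.16],5],
  [[0,0,1],[0,0,-0.23],5],
  [[0,0,1],[0,0,-0.29],5],
  [[0,0,1],[0,0,-0.3],5],
])

```text
clock: 6.17
tcp_pos: [0.5595, -0.0346, 0.2177]
tool_rot: [0.738, 0.675, 0.001, -0.0]
ft_force: [-0.2, 9.3, 0.4]
gripper_width: 0.172
```

```bash
python3 -c "
from h import *
st()
"
```

```text
t 6.17 tcp [559.5 -34.6 217.7] xax yaw 1.4816 z [ 0.0011  0.002  -1.    ] F [-0.2  9.3  0.4] M [ 1.878 -0.081  0.26 ] g 0.172 q [ 0.369  0.791 -0.739  1.559  0.592  1.025  0.946]
```

step_arm([
  [[0,1.5,0],[0,0,0],5],
  [[0,1.5,0],[0,0,0],5],
])

```text
clock: 6.33
tcp_pos: [0.5595, -0.0344, 0.2176]
tool_rot: [0.737, 0.676, 0.0, 0.0]
ft_force: [0.1, 1.2, 4.4]
gripper_width: 0.172
```

```bash
python3 -c "
from h import *
st()
"
```

```text
t 6.33 tcp [559.5 -34.4 217.6] xax yaw 1.4846 z [ 9.e-04 -1.e-04 -1.e+00] F [0.1 1.2 4.4] M [ 0.342 -0.105  0.142] g 0.172 q [ 0.368  0.791 -0.738  1.559  0.594  1.026  0.947]
```

step_arm([
  [[0.1,0.4,0],[0,0,-0.08],5],
  [[0.2,0.8,0],[0,0,-0.16],5],
  [[0.3,1.1,0],[0,0,-0.24],5],
  [[0.4,1.4,0],[0,0,-0.31],5],
  [[0.4,1.4,0],[0,0,-0.31],5],
])

```text
clock: 6.75
tcp_pos: [0.5599, -0.0331, 0.2176]
tool_rot: [0.834, 0.552, 0.0, 0.0]
ft_force: [-0.4, 1.6, 5.5]
gripper_width: 0.177
```

```bash
python3 -c "
from h import *
st()
"
```

```text
t 6.75 tcp [559.9 -33.1 217.6] xax yaw 1.1707 z [ 7.e-04 -1.e-04 -1.e+00] F [-0.4  1.6  5.5] M [0.407 0.038 0.13 ] g 0.177 q [ 0.327  0.772 -0.652  1.559  0.53   0.992  0.688]
```

step_arm([
  [[0.2,0.3,0],[0,0,-0.08],5],
  [[0.4,0.6,0],[0,0,-0.16],5],
  [[0.5,0.9,0],[0,0,-0.24],5],
  [[0.7,1.2,0],[0,0,-0.31],5],
  [[0.7,1.2,0],[0,0,-0.314],5],
])

```text
clock: 7.17
tcp_pos: [0.5606, -0.0318, 0.2176]
tool_rot: [0.909, 0.416, 0.0, 0.0]
ft_force: [-0.1, 1.5, 6.0]
gripper_width: 0.17
```

```bash
python3 -c "
from h import *
st()
"
```

```text
t 7.17 tcp [560.6 -31.8 217.6] xax yaw 0.8582 z [ 7.e-04  1.e-04 -1.e+00] F [-0.1  1.5  6. ] M [ 0.439 -0.044  0.115] g 0.17 q [ 0.284  0.756 -0.564  1.558  0.463  0.963  0.434]
```

step_arm([
  [[0.3,0.3,0],[0,0,-0.08],5],
  [[0.6,0.5,0],[0,0,-0.16],5],
  [[0.8,0.7,0],[0,0,-0.24],5],
  [[1.1,0.9,0],[0,0,-0.3],5],
  [[1.1,0.9,0],[0,0,-0.31],5],
])

```text
clock: 7.58
tcp_pos: [0.5616, -0.0309, 0.2176]
tool_rot: [0.963, 0.271, 0.0, 0.0]
ft_force: [-0.6, 2.1, 6.8]
gripper_width: 0.172
```

```bash
python3 -c "
from h import *
st()
"
```

```text
t 7.58 tcp [561.6 -30.9 217.6] xax yaw 0.5492 z [ 5.e-04  1.e-04 -1.e+00] F [-0.6  2.1  6.8] M [0.386 0.054 0.452] g 0.172 q [ 0.239  0.743 -0.475  1.555  0.394  0.939  0.186]
```

step_arm([
  [[0,0,0],[0,0,-0.01],5],
  [[0,0,0],[0,0,-0.01],5],
  [[0,0,0],[0,0,-0.01],5],
])

```text
clock: 7.83
tcp_pos: [0.5616, -0.0309, 0.2176]
tool_rot: [0.963, 0.268, 0.0, -0.0]
ft_force: [-0.4, 2.0, 7.6]
gripper_width: 0.176
```

```bash
python3 -c "
from h import *
st()
"
```

```text
t 7.83 tcp [561.6 -30.9 217.6] xax yaw 0.5433 z [ 6.e-04  2.e-04 -1.e+00] F [-0.4  2.   7.6] M [0.478 0.092 0.394] g 0.176 q [ 0.239  0.743 -0.474  1.556  0.392  0.938  0.181]
```

step_arm([
  [[-0.3,-0.2,0],[0,0,0.08],5],
  [[-0.5,-0.5,0],[0,0,0.17],5],
  [[-0.8,-0.8,0],[0,0,0.26],5],
  [[-1,-1.1,0],[0,0,0.35],5],
  [[-1.2,-1.4,0],[0,0,0.43],5],
])

```text
clock: 8.25
tcp_pos: [0.5603, -0.0323, 0.2176]
tool_rot: [0.883, 0.469, 0.0, -0.0]
ft_force: [-1.7, 2.5, 7.7]
gripper_width: 0.17
```

step_arm([
  [[-0.1,-0.3,0],[0,0,0.09],5],
  [[-0.3,-0.6,0],[0,0,0.18],5],
  [[-0.4,-1,0],[0,0,0.27],5],
  [[-0.6,-1.3,0],[0,0,0.35],5],
  [[-0.7,-1.7,0],[0,0,0.43],5],
])

```text
clock: 8.67
tcp_pos: [0.5596, -0.0341, 0.2176]
tool_rot: [0.763, 0.647, 0.0, 0.0]
ft_force: [-1.8, 2.6, 6.5]
gripper_width: 0.172
```

```bash
python3 -c "
from h import *
st()
"
```

```text
t 8.67 tcp [559.6 -34.1 217.6] xax yaw 1.4066 z [ 4.e-04  3.e-04 -1.e+00] F [-1.8  2.6  6.5] M [ 0.564  0.441 -0.007] g 0.172 q [ 0.359  0.787 -0.719  1.558  0.579  1.019  0.882]
```

step_arm([
  [[0,-0.4,0],[0,0,0.09],5],
  [[0,-0.8,0],[0,0,0.18],5],
  [[0,-1.2,0],[0,0,0.27],5],
  [[0.1,-1.6,0],[0,0,0.35],5],
  [[0.1,-1.8,0],[0,0,0.38],5],
])

```text
clock: 9.08
tcp_pos: [0.5597, -0.0359, 0.2176]
tool_rot: [0.626, 0.78, 0.0, -0.0]
ft_force: [-3.3, 3.5, 8.2]
gripper_width: 0.17
```

```bash
python3 -c "
from h import *
st()
"
```

```text
t 9.08 tcp [559.7 -35.9 217.6] xax yaw 1.7878 z [ 3.e-04  6.e-04 -1.e+00] F [-3.3  3.5  8.2] M [0.634 0.446 0.037] g 0.17 q [ 0.405  0.814 -0.822  1.556  0.654  1.064  1.201]
```

step_arm([
  [[0,-0.2,0],[0,0,0.04],5],
  [[0,-0.3,0],[0,0,0.07],5],
  [[0,-0.3,0],[0,0,0.07],5],
])

```text
clock: 9.33
tcp_pos: [0.5597, -0.0362, 0.2176]
tool_rot: [0.6, 0.8, 0.0, 0.0]
ft_force: [-1.8, 1.2, 8.6]
gripper_width: 0.171
```

```bash
python3 -c "
from h import *
st()
"
```

```text
t 9.33 tcp [559.7 -36.2 217.6] xax yaw 1.8547 z [ 5.e-04  6.e-04 -1.e+00] F [-1.8  1.2  8.6] M [ 0.509  0.427 -0.144] g 0.171 q [ 0.413  0.819 -0.84   1.556  0.667  1.073  1.257]
```

step_arm([
  [[0,0,0],[0,0,-0.02],5],
  [[0,0,0],[0,0,-0.025],5],
  [[0,0,0],[0,0,-0.025],20],
  [[0,0,0],[0,0,-0.025],35],
  [[0,0,0],[0,0,-0.025],50],
])

```text
clock: 9.75
tcp_pos: [0.5596, -0.0367, 0.2171]
tool_rot: [0.611, 0.791, -0.0, -0.0]
ft_force: [0.8, -0.5, -0.2]
gripper_width: 0.505
```

step_arm([
  [[0,0,0],[0,0,0],50],
  [[0,0,20],[0,0,0],50],
  [[0,0,40],[0,0,0],50],
  [[0,0,60],[0,0,0],50],
])

```text
clock: 10.08
tcp_pos: [0.5595, -0.0364, 0.278]
tool_rot: [0.612, 0.791, -0.0, -0.0]
ft_force: [-1.1, -0.6, 0.7]
gripper_width: 0.585
```

```bash
python3 -c "
from h import *
st()
for n in('top','scene',): cv2.imwrite('pics/%s3.png'%n,r.camera(n)[:,:,::-1])
a=cv2.imread('pics/scene3.png');cv2.imwrite('pics/scene3c.png',cv2.resize(a[105:240,160:330],None,fx=4,fy=4,interpolation=2))
"
```

```text
t 10.08 tcp [559.5 -36.4 278. ] xax yaw 1.8256 z [-6.e-04  1.e-04 -1.e+00] F [-1.1 -0.6  0.7] M [-0.047  0.042  0.003] g 0.585 q [ 0.422  0.751 -0.87   1.461  0.592  1.206  1.298]
```

View pics/scene3c.png

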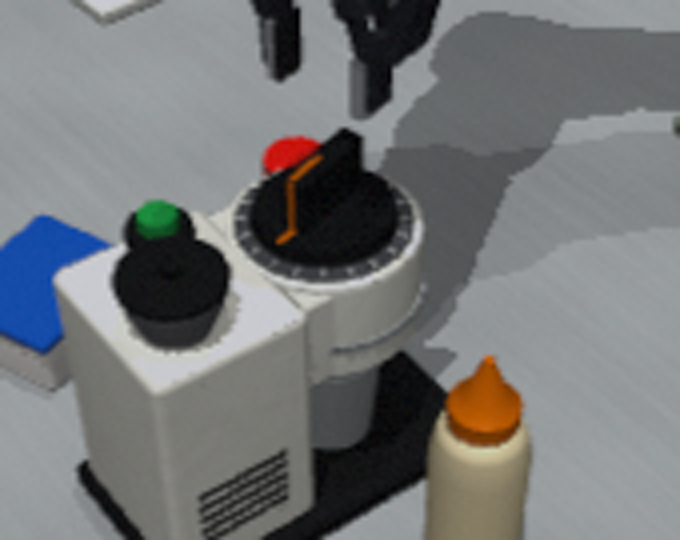

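```bash
python3 -c "
from h import *
f=lambda x,y:(160+x/4,105+y/4)
for n,x,y,z in[('p_now',280,241,.203),('p_before',303,247,.203),('button',158,214,.212),('lid',172,275,.234)]: print(n,np.round(back('scene',*f(x,y),z)*1000,1))
for c in ([.5641,-.0348,.202],[.560,-.035,.202]): print((proj('scene',c)-[160,105])*4)
"
```

```text
p_now [603.1 -21.7 203. ]
p_before [596.1  -9.9 203. ]
button [648.8 -72.6 212. ]
lid [681.5  -4.6 234. ]
[322.08132289 202.59526975]
[327.60603262 199.60019034]
```

step_arm([
  [[18,-8,2],[0,0,0.1],30],
  [[36,-16,2],[0,0,0.2],10],
  [[54,-24,2],[0,0,0.3],0],
  [[72,-32,2],[0,0,0.4],0],
  [[87.5,-40,2],[0,0,0.5],0],
])

```text
clock: 10.6
tcp_pos: [0.6479, -0.0771, 0.2784]
tool_rot: [0.395, 0.919, -0.0, -0.0]
ft_force: [0.3, 0.1, 0.4]
gripper_width: 0.0
```

step_arm([
  [[0,0,-12],[0,0,0],0],
  [[0,0,-24],[0,0,0],0],
  [[0,0,-36],[0,0,0],0],
  [[0,0,-43],[0,0,0],0],
  [[0,0,-43],[0,0,0],0],
])

```text
clock: 11.02
tcp_pos: [0.6467, -0.0766, 0.2345]
tool_rot: [0.397, 0.918, -0.001, -0.001]
ft_force: [0.2, -0.7, -1.0]
gripper_width: 0.001
```

```bash
python3 -c "
from h import *
st()
for n in('scene',): cv2.imwrite('pics/%s4.png'%n,r.camera(n)[:,:,::-1])
a=cv2.imread('pics/scene4.png');cv2.imwrite('pics/scene4c.png',cv2.resize(a[105:240,160:330],None,fx=4,fy=4,interpolation=2))
print(proj('scene',[.647,-.0765,.212]))
"
```

```text
t 11.02 tcp [646.7 -76.6 234.5] xax yaw 2.3254 z [-2.2e-03 -3.0e-04 -1.0e+00] F [ 0.2 -0.7 -1. ] M [ 0.026  0.034 -0.002] g 0.001 q [ 0.416  0.963 -0.944  1.154  0.746  1.362  1.883]
[199.23946568 157.26872485]
```

View pics/scene4c.png

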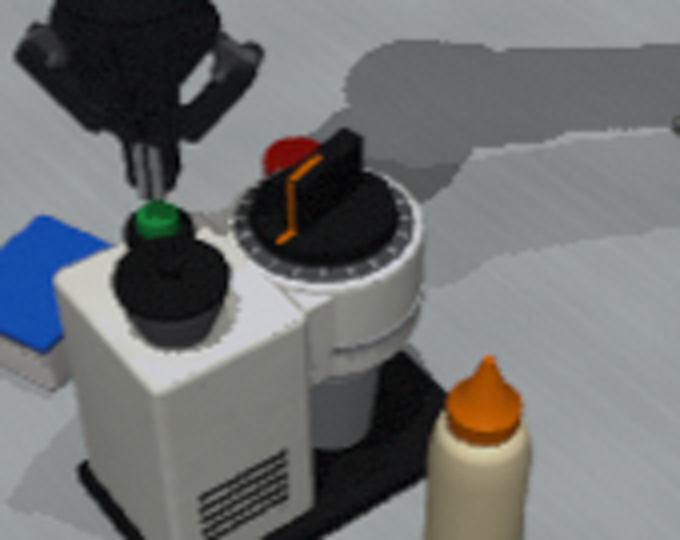

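step_arm([
  [[0,0,-7],[0,0,0],0],
  [[0,0,-14],[0,0,0],0],
  [[0,0,-17],[0,0,0],0],
  [[0,0,-17],[0,0,0],0],
])

```text
clock: 11.4
tcp_pos: [0.6471, -0.0764, 0.2187]
tool_rot: [0.397, 0.918, -0.0, -0.0]
ft_force: [-0.5, -0.9, 2.8]
gripper_width: -0.0
```

step_arm([
  [[0,0,-2],[0,0,0],0],
  [[0,0,-4],[0,0,0],0],
  [[0,0,-4],[0,0,0],0],
])

```text
clock: 11.65
tcp_pos: [0.6472, -0.0764, 0.2152]
tool_rot: [0.397, 0.918, -0.0, 0.0]
ft_force: [-0.8, -1.1, 4.3]
gripper_width: 0.001
```

step_arm([
  [[0,0,-1.5],[0,0,0],0],
  [[0,0,-3],[0,0,0],0],
  [[0,0,-3],[0,0,0],0],
])

```text
clock: 11.9
tcp_pos: [0.6473, -0.0764, 0.2138]
tool_rot: [0.397, 0.918, 0.0, 0.001]
ft_force: [-7.7, -2.3, 21.1]
gripper_width: -0.001
```

```bash
python3 -c "
from h import *
st()
for n in('scene',): cv2.imwrite('pics/%s5.png'%n,r.camera(n)[:,:,::-1])
a=cv2.imread('pics/scene5.png');cv2.imwrite('pics/scene5c.png',cv2.resize(a[105:240,160:330],None,fx=4,fy=4,interpolation=2))
"
```

```text
t 11.9 tcp [647.3 -76.4 213.8] xax yaw 2.3246 z [ 1.5e-03 -4.0e-04 -1.0e+00] F [-7.7 -2.3 21.1] M [-0.402  1.588 -0.011] g -0.001 q [ 0.419  0.983 -0.936  1.188  0.765  1.317  1.862]
```

View pics/scene5c.png

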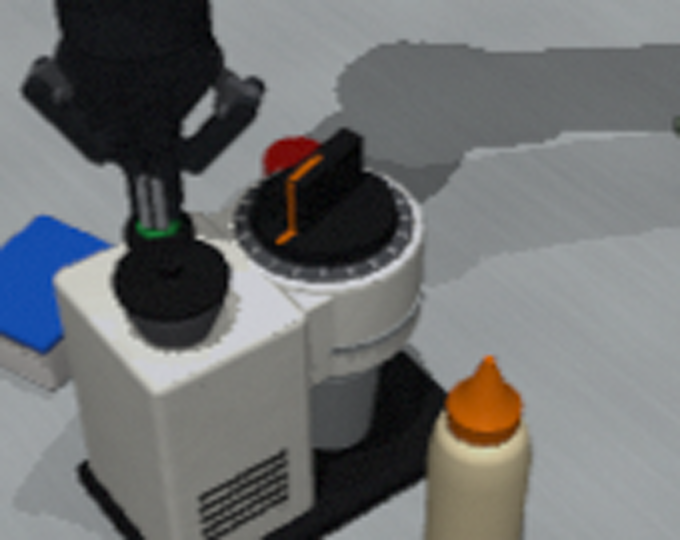

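Bottomed out (force jumped to 21 N). The picture shows the button sunk under the fingertips at about (158,230), with the dial bar unmoved. Now I'll let go.

step_arm([
  [[0,0,10],[0,0,0],0],
  [[0,0,25],[0,0,0],0],
  [[0,0,45],[0,0,0],0],
  [[0,0,65],[0,0,0],0],
  [[0,0,80],[0,0,0],0],
])

```text
clock: 12.37
tcp_pos: [0.6472, -0.0762, 0.2938]
tool_rot: [0.397, 0.918, 0.0, 0.0]
ft_force: [-0.4, -0.7, 0.1]
gripper_width: 0.0
```

```bash
python3 -c "
from h import *
st()
for n in('top','scene',): cv2.imwrite('pics/%s6.png'%n,r.camera(n)[:,:,::-1])
a=cv2.imread('pics/scene6.png');a=np.vstack([cv2.resize(a[125:260,140:310],None,fx=3,fy=3,interpolation=2)]);b=cv2.imread('pics/scene0.png');b=cv2.resize(b[125:260,140:310],None,fx=1.5,fy=1.5);
cv2.imwrite('pics/scene6c.png',a)
"
```

```text
t 12.37 tcp [647.2 -76.2 293.8] xax yaw 2.3251 z [ 1.e-03  3.e-04 -1.e+00] F [-0.4 -0.7  0.1] M [0.028 0.008 0.006] g 0.0 q [ 0.402  0.909 -0.96   1.046  0.706  1.486  1.936]
```

View pics/scene6c.png

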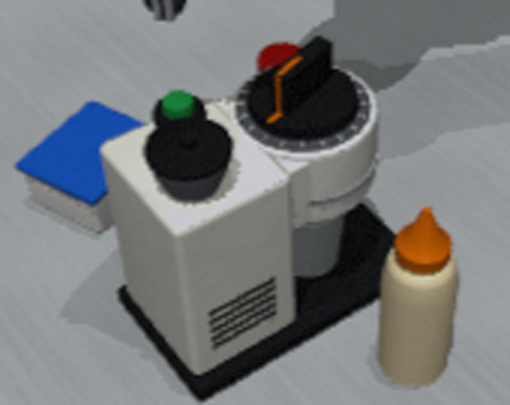

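View pics/top6.png

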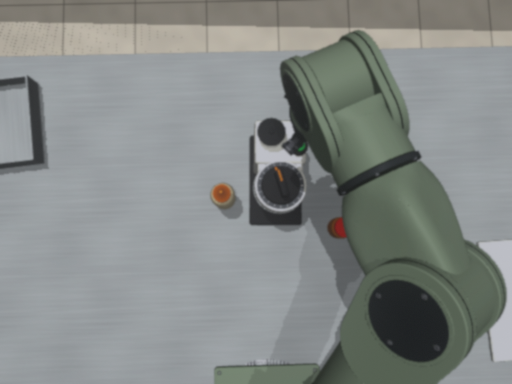

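```bash
python3 -c "
from rig import r
print(r.hand_in())"
```

```text
the job is handed in; nothing more can be done
None
```

The dial is set four clicks open from burr touch, and the start button has been pressed and is back up. I handed the job in at about 12.4 s. The hand-in gives no verdict, so what follows is from my own readings.

- **Finding touch:** I turned the dial clockwise one click at a time and read the torque just past each click. Clicks 1 to 4 read about 0.11–0.14 N m. Click 2 first read 0.26 N m because of a sideways load, and 0.14 N m once I had corrected that. Just past click 5 it read 0.45 N m, then about 0.39 N m over a 0.25 s hold, so I took that as burr touch. I went about 0.03 rad past it, well short of the jam limit.
- **Backing off:** I turned the dial about 1.29 rad anticlockwise. The torque changed sign between tool angles 1.79 and 1.855 rad, which matches the fourth click at about 1.83 rad, where I let go. The camera shows the pointer one click clockwise of where it started, as five clicks in and four out should leave it.
- **Button:** The force was about 4 N during the press, then jumped to 21 N when the button reached the bottom. After I lifted off, the picture shows it up again.
- **Surroundings:** The bottle, box, cup and jar look unmoved in the last pictures. The jar and cup were only partly visible, and I did not measure any of these positions.

One reading disagreed: the dial's axis, felt through the grip, was about 4 mm further out in x than my camera estimate. I followed the felt axis from then on, and sideways forces stayed under about 5 N.

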